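Clear a wrong-way bush from a castor press's gravity chute and fill the chute

TASK

A flanged bush has gone into the press's gravity chute the wrong way round and is jammed at the hold-down strip. Lift it clear of the chute, turn it round and send it down, and load the spare flanged bush from the bench as well, so that both come to rest one behind the other at the bottom stop, lying across the chute with their flanges in the groove. Leave everything else on the bench where it is.

Things in the scene. Friction and masses are not known exactly. Their poses are not given: they have to be found in the camera images.
- chute: Fixed open aluminium gravity chute on a plate, a green arbor press beyond its low end. Origin on the bench under the chute's centre line, below the uphill edge of the hold-down strip; x level across the chute, z up. It runs downhill along +y, 16 degrees (0.279 rad) below level; its floor is 104 mm above the bench at the origin. A bush let go in it with its flange in the groove rolls to the bottom by itself.
- chute_load (a point): Centre of the loading part, 95 mm uphill of the strip: the middle of a rightly laid bush's axis, 16 mm above the floor (square to the slope). Axes as chute. The channel is 63 mm wide inside, the -x wall 18 mm and the +x wall 6 mm above the floor, both with flared lips above that to 28 mm here; open above from an 18 mm end plate (70 mm uphill of this point) down to the strip.
- chute_groove (a point): On the centre line of the flange groove's mouth at the loading point, level with the floor and 25 mm to +x of the centre line. The groove is 13 mm wide and 9 mm deep and runs the whole length along the +x wall; the rest of the channel (from the -x wall to 18.5 mm past the centre line) is flat floor for the 32 mm sleeve. Axes as chute.
- chute_gate (a point): On the centre line at the uphill edge of the steel hold-down strip, 16 mm above the floor. From here to the bottom the strip hangs over the -x side only: from the -x wall to 20 mm short of the centre line, underside 35 mm and top 38 mm above the floor. A sleeve passes under it, a flange on that side is stopped by its edge. From chute_load to here is downhill.
- chute_first (a point): Middle of the axis of a bush that rests against the bottom stop, 192 mm downhill of the strip's edge. Axes as chute.
- chute_second (a point): Middle of the axis of the next bush, resting against the first one's flange, 44 mm uphill of chute_first. Axes as chute.
- bush_jammed: Bronze flanged bush 57 mm long: sleeve 32 mm in diameter, 50 mm long, then a flange 44 mm in diameter, 7 mm thick; 0.2 kg. Origin on its axis at mid-length; x runs along it to the flange (sleeve's middle at x = -3.5 mm). Starts jammed: across the chute, flange to the -x side on the floor against the strip's edge and raised 9 degrees, its middle some 19 mm above the floor and 18 mm uphill of the edge.
- bush_spare: A second bush, the same as bush_jammed in shape and axes, lying on the bench in any heading. Lying so, its flange end is raised by 7 degrees and its middle is 19 mm above the bench.
- bush_jammed_flange (a point): Centre of the jammed bush's flange, 25 mm from the bush's origin.
- bush_spare_flange (a point): Centre of the spare bush's flange, 25 mm from the bush's origin.
- sleeve_plain: Bystander: plain bronze sleeve without a flange, 32 mm in diameter, 57 mm long, lying on the bench. Origin at its centre, x along its axis. Leave alone.
- castor: Bystander: finished castor standing on its 70 x 55 mm top plate, wheel up, 104 mm high. Origin under the plate's centre. Leave alone.
- castor_wheel: Bystander: loose castor wheel lying flat, 100 mm in diameter, 32 mm thick. Origin under its centre. Leave alone.
- tape_roll: Bystander: roll of brown tape lying flat, 104 mm in diameter, 48 mm high. Origin under its centre. Leave alone.
- scissors: Bystander: scissors with blue handles lying flat, 180 mm long, 9 mm high. Origin at the pivot, x towards the points. Leave alone.
Not all that is in view belongs to the job. What is shaped like the bush_spare but green or red is not meant.

How it is judged (in metres and radians):
On the way, in this order (a step that is already met when the one before it is completed fails the run):
1. the jammed bush has been lifted clear of the chute (contact force between bush_jammed and chute below 0.01 N and z of bush_jammed in the frame of chute_load above 0.015 m), for 0.1 s.
2. one flanged bush has run down to the bottom stop, flange in the groove (((distance between bush_jammed and chute_first below 0.016 m and angle between the x axis of bush_jammed and the x axis of chute, either way round below 0.3 rad and x of bush_jammed_flange in the frame of chute above 0.015 m and linear speed of bush_jammed below 0.03 m/s) or (distance between bush_spare and chute_first below 0.016 m and angle between the x axis of bush_spare and the x axis of chute, either way round below 0.3 rad and x of bush_spare_flange in the frame of chute above 0.015 m and linear speed of bush_spare below 0.03 m/s))), for 0.2 s.
At the end, for the whole second after the job is handed in: Both flanged bushes are at rest in the chute at the bottom stop, one at chute_first and the other at chute_second in either order (each within 16 mm), axis across the chute within 0.3 rad, flange on the groove side ((((distance between bush_jammed and chute_first below 0.016 m and angle between the x axis of bush_jammed and the x axis of chute, either way round below 0.3 rad and x of bush_jammed_flange in the frame of chute above 0.015 m and linear speed of bush_jammed below 0.03 m/s) and (distance between bush_spare and chute_second below 0.016 m and angle between the x axis of bush_spare and the x axis of chute, either way round below 0.3 rad and x of bush_spare_flange in the frame of chute above 0.015 m and linear speed of bush_spare below 0.03 m/s)) or ((distance between bush_spare and chute_first below 0.016 m and angle between the x axis of bush_spare and the x axis of chute, either way round below 0.3 rad and x of bush_spare_flange in the frame of chute above 0.015 m and linear speed of bush_spare below 0.03 m/s) and (distance between bush_jammed and chute_second below 0.016 m and angle between the x axis of bush_jammed and the x axis of chute, either way round below 0.3 rad and x of bush_jammed_flange in the frame of chute above 0.015 m and linear speed of bush_jammed below 0.03 m/s)))); the robot touches nothing.
It fails at once if the sleeve plain is shifted by more than 30 mm (distance of sleeve_plain from where it was at the start of the episode above 0.03 m).
It fails at once if the castor is shifted by more than 30 mm (distance of castor from where it was at the start of the episode above 0.03 m).
It fails at once if the castor wheel is shifted by more than 30 mm (distance of castor_wheel from where it was at the start of the episode above 0.03 m).
It fails at once if the tape roll is shifted by more than 30 mm (distance of tape_roll from where it was at the start of the episode above 0.03 m).
It fails at once if the scissors is shifted by more than 30 mm (distance of scissors from where it was at the start of the episode above 0.03 m).
It also fails if it takes over 56 s, if anything falls off the work surface, if the arm or the gripper's body presses on something with over 40 N, if the wrist force passes 120 N, or if a joint passes its speed limit or range.

ROBOT

A 6-joint arm with a two-finger parallel gripper is mounted at the origin on the work surface. World frame = base frame: x ahead of the robot, y to its left, z up, the work surface at z = 0. Lengths are in mm, angles in rad, forces in N, time in s.
With the tool pointing down it reaches from about 400 to 925 mm from the base axis. Payload 12.5 kg.
Tool frame: the origin (TCP) lies midway between the tips of the shut fingers; the grasp point (between the pads) lies 19 mm behind it (env.grip_depth is the distance from the TCP to the grasp point, in mm); z points along the fingers, y is the line along which they close (so a half turn about z gives the same grasp; the last joint's range is limited). The gripper opens to 95 mm and grips with 3 to 60 N. Pads are 20 mm wide; open, the fingers measure 119 mm over their backs; the gripper's body (75 mm by 180 mm) begins 59 mm behind the grasp point.
Start: joints at [0.998, 0.491, 1.559, -0, 1.092, -0.106], TCP at [281.256, 558.159, 214.661] pointing down, gripper open.
Joint ranges: [-3.1, 3.1], [-0.84, 2.19], [0.05, 2.79], [-1.13, 4.28], [0.06, 2.93], [-2.69, 2.69]. Speed limits (rad/s): [2.22, 2.22, 2.79, 3.14, 3.14, 3.14].

INTERFACE

Orientations are given as [roll, pitch, yaw] about the fixed x, y, z axes, in that order (R = Rz(yaw) Ry(pitch) Rx(roll)).
In Python, from cell import monitor, viewer, order, env gives the robot as it stands.
- The arm moves only by the tool move_arm, never from a script. Its argument "moves" is one flat list of numbers, 4 for each row, row after row: the shift along the tool's x, y, z normalised to -1 to 1, where 1 is 0.15 m, then the turn about the tool's z normalised to -1 to 1, where 1 is pi/2 rad. A call has 1 to 10 rows; each row shifts and turns the commanded pose from where the row before left it, along the tool's axes as they then stand; what a row does not reach is not made up. A row lasts 1/8 s, in which the tool goes at most 62.5 mm and 10.7 degrees, less where a joint would pass 70% of its speed; a pose out of reach is approached as far as the arm can. A call with a number of a shift or a turn outside -1 to 1 is refused whole. A call with a gripper value outside its range is refused whole. "claw" is the finger opening in mm, from 0 to 95.1, set as the call begins (left out, the last holds). The fingers move at their own pace and stop on an object; the grip force is fixed at half the most. Time passes only in rows, so rows that do not move let the fingers close. It gives the time, the measured TCP pose, the force, the opening and the grip force at its end, in the units of the state.
- monitor.state(): the state, without advancing time (a new reading comes with each control period).
- viewer.read_camera(name): name is "scene" or "top"; returns the picture (400x640x3 uint8, red, green, blue); there is no depth.
- viewer.camera_info(name): a dict with "K" (3x3 intrinsics, pixels), "camera_from_world" (4x4, takes a point from world to camera coordinates). Camera axes: x right, y down, z forward; pixel columns grow to the right and rows downward; lengths in mm; the calibration is good to about 2 mm. A picture is of the moment at which its call begins. camera_info takes no time and is no camera call.
- order.job_done(): hands the job in; it is judged then, once.
The state is a dict: "t": time; "joints": joint angles; "qvel": joint speeds; "tau": joint torques, N m; "eef_pos": TCP position; "tcp_rot": TCP orientation; "ft_force": force on the tool from outside, world axes, zero at the start; "moment": the same for the moment, N m; "opening": opening from 0.0 (shut) to 1.0 (fully open); "grip_force": force on a finger pad.
Only numpy, scipy, OpenCV 4.12 (cv2) and the standard library are available. Lean on these libraries where they do the work, as an engineer would, in place of code of your own. Each camera call takes 0.05 s, during which the arm holds its last target. There are 200 camera calls.

## Working session

There is one attempt and no reset: what is moved stays moved. The work goes in short steps, Python scripts to look and compute and a tool call to move; the robot and the scene stay as the last step left them, time stands still between calls to the robot, and variables do not carry over. Pictures are saved under pics/ and viewed, at most 10 in all, crops included, and the job is handed in when it is done.

Besides the shell and the picture viewer there is one more tool, called after "Emit:" as name(argument=value, ...), one argument or row to a line, values as JSON. move_arm: Moves the arm, as the interface text tells. Scaled input: -1 to 1 covers 0.15 m each way for a shift and pi/2 rad each way for a turn. Its arguments: {"type":"object","properties":{"moves":{"type":"array"},"claw":{"type":"number"}},"required":["moves"]}

```bash
mkdir -p pics; ls; python3 - <<'E'
from cell import monitor, viewer, order, env
import cv2,numpy as np
print(monitor.state())
for n in("scene","top"):
    im=viewer.read_camera(n); cv2.imwrite(f"pics/{n}0.png",im[:,:,::-1]); i=viewer.camera_info(n); print(n,np.round(i["K"],2).tolist(),np.round(i["camera_from_world"],4).tolist())
print([a for a in dir(env) if a[0]!='_'])
E
```

```text
pics
{'t': 0.0, 'joints': array([ 9.98436590e-01,  4.91549747e-01,  1.55941551e+00, -2.57573143e-05,
        1.09167935e+00, -1.05618428e-01]), 'qvel': array([-0.00094265, -0.00099185,  0.00109524, -0.00024408, -0.00074343,
        0.00045851]), 'tau': array([-3.87104534e-03, -6.12637424e+01, -2.58173704e+01,  6.91517699e-02,
        4.82294220e-02, -1.45891827e-04]), 'eef_pos': array([281.11102209, 557.96382061, 214.07952524]), 'tcp_rot': array([-3.14054415e+00, -8.81824375e-05,  2.67486319e+00]), 'ft_force': array([-0.76184633, -0.17120901, -0.52621167]), 'moment': array([ 0.02334615, -0.03053483, -0.00998363]), 'grip_force': 0.0, 'opening': 0.9991507232445115}
scene [[438.92, 0.0, 319.98], [0.0, 438.92, 193.75], [0.0, 0.0, 1.0]] [[-0.6758, 0.7371, 0.0006, 383.8811], [0.6237, 0.5723, -0.5325, -215.7409], [-0.3928, -0.3595, -0.8465, 1331.844], [0.0, 0.0, 0.0, 1.0]]
top [[400.91, 0.0, 318.94], [0.0, 400.91, 197.76], [0.0, 0.0, 1.0]] [[0.002, -1.0, 0.0028, -78.3935], [-0.9868, -0.0024, -0.1616, 535.9864], [0.1616, -0.0025, -0.9868, 1020.7787], [0.0, 0.0, 0.0, 1.0]]
['IKError', 'grip_depth']
```

View pics/top0.png

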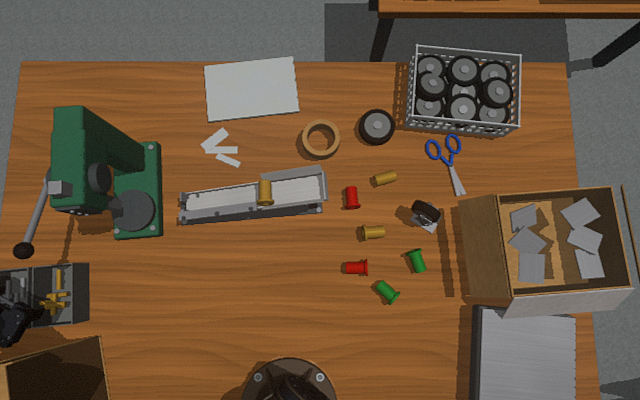

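View pics/scene0.png

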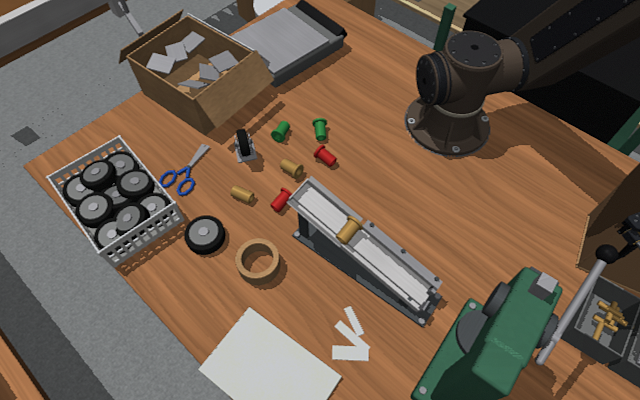

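Two bronze parts lie on the bench: top (385,178) and (373,232). One is the plain sleeve and the other is the flanged spare. I'll enlarge both, plus the chute.

```bash
python3 - <<'E'
import cv2,numpy as np
t=cv2.imread("pics/top0.png"); s=cv2.imread("pics/scene0.png")
r=lambda im,x0,y0,w,h,W,H: cv2.resize(im[y0:y0+h,x0:x0+w],(W,H),interpolation=cv2.INTER_CUBIC)
a=r(t,170,160,160,75,800,375)            # 5x
b=r(t,355,165,50,80,140,224); b=r(t,350,165,60,75,180,225)
c=r(s,225,150,85,60,319,225)
d=r(s,285,175,165,150,301,225); d=cv2.resize(s[175:325,285:450],(301,225),interpolation=cv2.INTER_CUBIC)
cv2.imwrite("pics/c1.png",np.vstack([a,np.hstack([b,c,d])]))
E
```

```text
(no output)
```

View pics/c1.png

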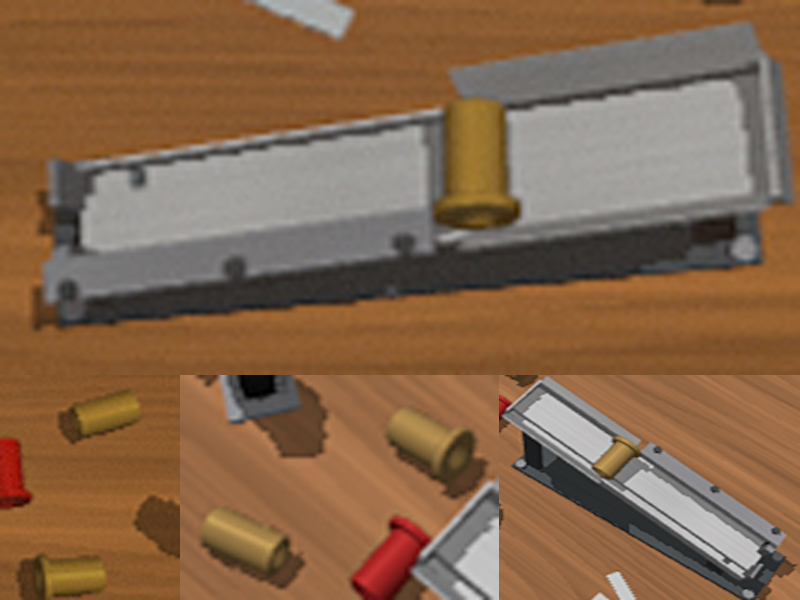

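The spare is at top (373,232): it has a flange at its left end, which is clear in both views. (385,178) is the plain sleeve without one. The chute runs downhill to the image left, with the strip and the jammed flange on its near side. Next I'll fit the chute and bush poses and overlay them to check.

```bash
cat > h.py <<'E'
from cell import monitor, viewer, order, env
import cv2, numpy as np
from scipy.optimize import least_squares
from scipy.spatial.transform import Rotation as Rn
INFO={n:viewer.camera_info(n) for n in("scene","top")}
def proj(n,P):
    K,T=np.array(INFO[n]["K"]),np.array(INFO[n]["camera_from_world"])
    c=np.atleast_2d(P)@T[:3,:3].T+T[:3,3]; p=c@K.T; return p[:,:2]/p[:,2:]
def ray(n,uv,z):   # world point at height z
    K,T=np.array(INFO[n]["K"]),np.array(INFO[n]["camera_from_world"])
    o=-T[:3,:3].T@T[:3,3]; d=T[:3,:3].T@np.linalg.inv(K)@[*uv,1]; return o+d*(z-o[2])/d[2]
S,C=np.sin(.2793),np.cos(.2793)
def chute(p,Q):    # Q=(x,s downhill,h normal) -> world
    Q=np.atleast_2d(Q).astype(float); x,s,h=Q.T
    L=np.c_[x,s*C+h*S,104-s*S+h*C]
    return L@Rn.from_euler('z',p[2]).as_matrix().T+[p[0],p[1],0]
def bushpts(c,ax,n=24):   # outline circles of a bush
    a=np.linspace(0,2*np.pi,n); u=np.cross(ax,[0,0,1]);u/=np.linalg.norm(u);v=np.cross(ax,u)
    return [c+x*ax+r*(np.outer(np.cos(a),u)+np.outer(np.sin(a),v)) for x,r in((-28.5,16),(21.5,16),(21.5,22),(28.5,22))]
E
cat > fit.py <<'E'
from h import *
def res(p):
    r=[]
    for (a,b),px in L:
        q=proj("top",chute(p,[a,b])); d=q[1]-q[0]; n=np.array([-d[1],d[0]])/np.hypot(*d)
        r+=[n@(np.array(u)-q[0]) for u in px]
    return r
L=[(((-20,0,38),(-20,200,38)),[(256,201.6),(190,211.6)]),(((-30,0,38),(-20,0,38)),[(256.6,206)]),
 (((-20,-165,18),(20,-165,18)),[(321,184)]),(((18.5,-160,0),(18.5,200,0)),[(318,177),(189,194)])]
f=least_squares(res,[400,150,0.1]); p=f.x; print(p.round(3),np.round(f.fun,1))
np.save("chute.npy",p)
# bushes: masks
sp=cv2.imread("pics/top0.png");sc=cv2.imread("pics/scene0.png")
def draw(im,n,ps,k,o,col): cv2.polylines(im,[np.round((proj(n,ps)-o+.5)*k).astype(int)],False,col,1,cv2.LINE_AA)
def ov(im,n,x0,y0,w,h,k):
    o=np.array([x0,y0]); m=cv2.resize(im[y0:y0+h,x0:x0+w],None,fx=k,fy=k,interpolation=cv2.INTER_CUBIC)
    for x,hh,s0,s1,c in((-20,38,0,208,(0,0,255)),(18.5,0,-165,208,(0,255,0)),(-31.5,18,-165,0,(255,0,0)),(31.5,6,-165,208,(255,0,255))):
        draw(m,n,chute(p,[(x,s,hh) for s in np.linspace(s0,s1,9)]),k,o,c)
    draw(m,n,chute(p,[(-31.5,0,38),(-20,0,38)]),k,o,(0,0,255)); draw(m,n,chute(p,[(-31.5,-165,18),(31.5,-165,18)]),k,o,(255,255,0))
    ax=(chute(p,[-np.cos(.157),0,np.sin(.157)])-chute(p,[0,0,0]))[0]
    for c in bushpts(chute(p,[0,-18,19])[0],ax): draw(m,n,c,k,o,(0,0,0))
    return m
a=ov(sp,"top",170,160,160,75,5); b=ov(sc,"scene",285,170,165,160,2)
# spare: bronze mask centroid & axis in world at z=19
hsv=cv2.cvtColor(sp,cv2.COLOR_BGR2HSV); m=((hsv[...,0]>12)&(hsv[...,0]<30)&(hsv[...,1]>130)&(hsv[...,2]>70)).astype(np.uint8)
w=hsv[220:245,355:392]; 
print(hsv[232,378],hsv[250,378],hsv[232,363])
cv2.imwrite("pics/ov%s.png"%__import__('sys').argv[1],np.vstack([a,np.hstack([cv2.resize(b,None,fx=.7,fy=.7),np.zeros((224,800-231,3),np.uint8)])]))
big=cv2.resize(sp[215:250,345:400],None,fx=8,fy=8,interpolation=cv2.INTER_CUBIC)
im=cv2.imread("pics/ov1.png"); im[375:599,331:771]=cv2.resize(big,(440,280))[28:252]; cv2.imwrite("pics/ov1.png",im)
E
python3 fit.py 1
```

```text
[5.35638e+02 6.85670e+01 9.60000e-02] [-1.8 -2.4  1.2 -1.2  0.9  3.5]
[ 21 185 165] [ 14 170 147] [ 19 186  89]
```

View pics/ov1.png

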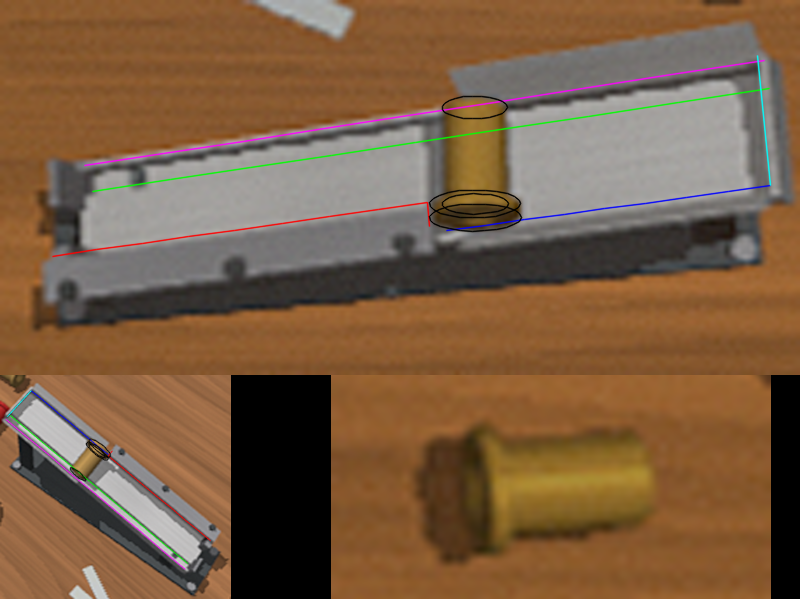

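The overlay matches the bush, and the +x wall line (magenta) sits right. The green line was a wrong correspondence, because the groove is white too. I'll refit the chute, and fit both bushes by silhouette in the two views.

```bash
cat > fit2.py <<'E'
from h import *
from scipy.optimize import minimize
def res(p):
    r=[]
    for (a,b),px in L:
        q=proj("top",chute(p,[a,b])); d=q[1]-q[0]; n=np.array([-d[1],d[0]])/np.hypot(*d)
        r+=[n@(np.array(u)/5+[169.5,159.5]-q[0]) for u in px]
    return r
L=[(((-20,0,38),(-20,200,38)),[(430,209),(240,236),(60,261)]),(((-30,0,38),(-20,0,38)),[(433,229)]),
 (((-20,-165,18),(20,-165,18)),[(759,100),(768,170)]),(((31.5,-160,6),(31.5,200,6)),[(90,163),(430,111),(740,67)])]
f=least_squares(res,[530,70,.1]); p=f.x; print(p.round(3),np.round(f.fun,1)); np.save("chute.npy",p)
print("gate",chute(p,[0,0,16]).round(1),"load",chute(p,[0,-95,16]).round(1))
def mask(im):
    h=cv2.cvtColor(im,cv2.COLOR_RGB2HSV); return ((h[...,0]>=17)&(h[...,0]<30)&(h[...,1]>120)&(h[...,2]>60))
K=4
def fitbush(ims,x0,tofn):
    M={}
    for n in ims:
        c,ax=tofn(x0); u=proj(n,c)[0].astype(int); o=u-30
        M[n]=(o,cv2.resize(mask(ims[n])[o[1]:o[1]+60,o[0]:o[0]+60].astype(np.float32),None,fx=K,fy=K,interpolation=cv2.INTER_LINEAR)>.5)
    def cost(x):
        c,ax=tofn(x); t=0
        for n,(o,m) in M.items():
            r=np.zeros(m.shape,np.uint8); b=[proj(n,q) for q in bushpts(c,ax)]
            for g in(b[:2],b[2:]): cv2.fillConvexPoly(r,cv2.convexHull(np.round(((np.vstack(g)-o+.5)*K-.5)*16).astype(np.int32)),1,shift=4)
            t+=1-(m&(r>0)).sum()/(m|(r>0)).sum()
        return t
    best=minimize(cost,x0,method="Nelder-Mead",options=dict(initial_simplex=np.vstack([x0]+[np.array(x0)+d for d in np.diag([8,8,.15])])))
    return best.x,best.fun
flat=lambda x:(np.array([x[0],x[1],19.]),np.array([np.cos(x[2])*np.cos(.122),np.sin(x[2])*np.cos(.122),np.sin(.122)]))
def jam(x):
    e=.157; z=104+18*S+19*C; zz=chute(p,[0,-18,19])[0,2]
    return np.array([x[0],x[1],zz]),(Rn.from_euler('z',x[2]).apply([-np.cos(e),np.sin(e)*S,np.sin(e)*C]))
if __name__=="__main__":
    for tag,ns in(("top",("top",)),("scene",("scene",)),("both",("top","scene"))):
        ims={n:cv2.imread(f"pics/{n}0.png")[:,:,::-1].copy() for n in ns}
        c=ray("top",(373,232),19)
        print(tag,"spare",fitbush(ims,[c[0],c[1],1.57],flat))
        c=chute(p,[0,-18,19])[0]; print("jam",fitbush(ims,[c[0],c[1],p[2]],jam))
E
python3 fit2.py
```

```text
[5.3376e+02 6.8163e+01 9.6000e-02] [-0.7 -0.6 -0.5  0.7 -0.5 -0.1  1.1  0.9 -0. ]
gate [[533.3  72.6 119.4]] load [[542.1 -18.3 145.6]]
top spare (array([ 448.00902967, -222.6325096 ,    1.69030719]), np.float64(0.13435174304739517))
jam (array([5.36459323e+02, 5.67445712e+01, 8.98272754e-02]), np.float64(0.13987058237929317))
scene spare (array([ 446.86706164, -221.89965697,    1.67765724]), np.float64(0.1331444759206799))
jam (array([5.35892405e+02, 5.64801506e+01, 6.22305333e-02]), np.float64(0.162357359526217))
both spare (array([ 447.65242663, -222.30231708,    1.67613517]), np.float64(0.2724648501639194))
jam (array([5.35925401e+02, 5.61615382e+01, 9.15018235e-02]), np.float64(0.30715558642971497))
```

```bash
cat > to.py <<'E'
import sys,numpy as np
from cell import monitor
s=monitor.state(); P=np.array(s["eef_pos"]); y=s["tcp_rot"][2]
def step(P,y,t):
    d=np.array(t[:3])-P; c,n=np.cos(y),np.sin(y)
    L=np.array([c*d[0]+n*d[1], n*d[0]-c*d[1], -d[2]])
    dy=(y-t[3]+np.pi)%(2*np.pi)-np.pi
    print("to",t,"shift total",(L/150).round(3),"rows>=",int(np.ceil(np.linalg.norm(L)/50)),"turn after",round(dy/(np.pi/2),3),"rows>=",int(np.ceil(abs(dy)/.18)))
print("t",s["t"],P.round(1),"yaw",round(y,3),"F",s["ft_force"].round(1),"open",round(s["opening"]*95.1,1),"grip",s["grip_force"])
for a in sys.argv[1:]:
    t=[float(v) for v in a.split(",")]; step(P,y,t); P=np.array(t[:3]); y=t[3]
E
python3 to.py 281,558,360,2.675 330,260,330,2.675 541,56.5,200,2.675 541,56.5,200,3.19
```

```text
t 0.1 [281.1 558.  214.1] yaw 2.675 F [-0.2 -0.4 -0.5] open 95.1 grip 0.0
to [281.0, 558.0, 360.0, 2.675] shift total [ 0.001 -0.    -0.972] rows>= 3 turn after -0.0 rows>= 1
to [330.0, 260.0, 330.0, 2.675] shift total [-1.185 -1.627  0.2  ] rows>= 7 turn after 0.0 rows>= 0
to [541.0, 56.5, 200.0, 2.675] shift total [-1.867 -0.579  0.867] rows>= 7 turn after 0.0 rows>= 0
to [541.0, 56.5, 200.0, 3.19] shift total [ 0.  0. -0.] rows>= 0 turn after -0.328 rows>= 3
```

Emit:
move_arm(
  moves=[0,0,-0.32,0,0,0,-0.32,0,0,0,-0.32,0,-0.17,-0.232,0.03,0,-0.17,-0.232,0.03,0,-0.17,-0.232,0.03,0,-0.17,-0.232,0.03,0,-0.17,-0.232,0.03,0,-0.17,-0.232,0.03,0,-0.17,-0.232,0.03,0],
  claw=95,
)

```text
t: 1.35
eef_pos: [330.9, 258.9, 326.9]
tcp_rot: [-3.141, -0.0, 2.675]
ft_force: [0.8, 1.0, 0.2]
opening: 0.999
grip_force: 0.0
```

```bash
python3 to.py 541,56.5,220,2.675 541,56.5,220,3.19
```

```text
t 1.35 [330.9 258.9 326.9] yaw 2.675 F [0.8 1.  0.2] open 95.0 grip 0.0
to [541.0, 56.5, 220.0, 2.675] shift total [-1.858 -0.575  0.712] rows>= 7 turn after 0.0 rows>= 1
to [541.0, 56.5, 220.0, 3.19] shift total [ 0.  0. -0.] rows>= 0 turn after -0.328 rows>= 3
```

Emit:
move_arm(
  moves=[-0.266,-0.082,0.102,0,-0.266,-0.082,0.102,0,-0.266,-0.082,0.102,0,-0.266,-0.082,0.102,0,-0.266,-0.082,0.102,0,-0.266,-0.082,0.102,0,-0.266,-0.082,0.102,0,0,0,0,-0.11,0,0,0,-0.11,0,0,0,-0.108],
  claw=40,
)

```text
t: 2.6
eef_pos: [541.6, 57.6, 219.6]
tcp_rot: [3.141, -0.001, -3.088]
ft_force: [-0.3, -0.8, 0.9]
opening: 0.421
grip_force: 0.0
```

```bash
python3 to.py 541,56.5,165,3.19 541,56.5,119.5,3.19
```

```text
t 2.6 [541.6  57.6 219.6] yaw -3.088 F [-0.3 -0.8  0.9] open 40.0 grip 0.0
to [541.0, 56.5, 165.0, 3.19] shift total [ 0.004 -0.007  0.364] rows>= 2 turn after 0.003 rows>= 1
to [541.0, 56.5, 119.5, 3.19] shift total [-0.     0.     0.303] rows>= 1 turn after 0.0 rows>= 0
```

Emit:
move_arm(
  moves=[0.004,-0.007,0.18,0,0,0,0.18,0,0,0,0,0],
)

```text
t: 2.98
eef_pos: [540.3, 56.6, 164.5]
tcp_rot: [3.141, -0.004, -3.093]
ft_force: [0.4, -0.2, 0.6]
opening: 0.419
grip_force: 0.0
```

```bash
cat > look.py <<'E'
from h import *
import sys
tag,x0,y0,x1,y1=sys.argv[1],*map(int,sys.argv[2:6])
out=[]
for n,(a,b) in(("top",(x0,y0)),("scene",(x1,y1))):
    im=viewer.read_camera(n)[:,:,::-1].copy(); cv2.imwrite(f"pics/{n}_{tag}.png",im)
    out.append(cv2.resize(im[b:b+120,a:a+80],(400,600),interpolation=cv2.INTER_CUBIC))
cv2.imwrite(f"pics/l_{tag}.png",np.hstack(out))
E
python3 look.py a 215 140 310 160; python3 to.py 541,56.5,119.5,3.19
```

```text
t 3.075 [541.4  56.6 166.5] yaw -3.093 F [ 0.5 -0.2  0.7] open 40.2 grip 0.0
to [541.0, 56.5, 119.5, 3.19] shift total [ 0.003 -0.001  0.314] rows>= 1 turn after 0.0 rows>= 1
```

View pics/l_a.png

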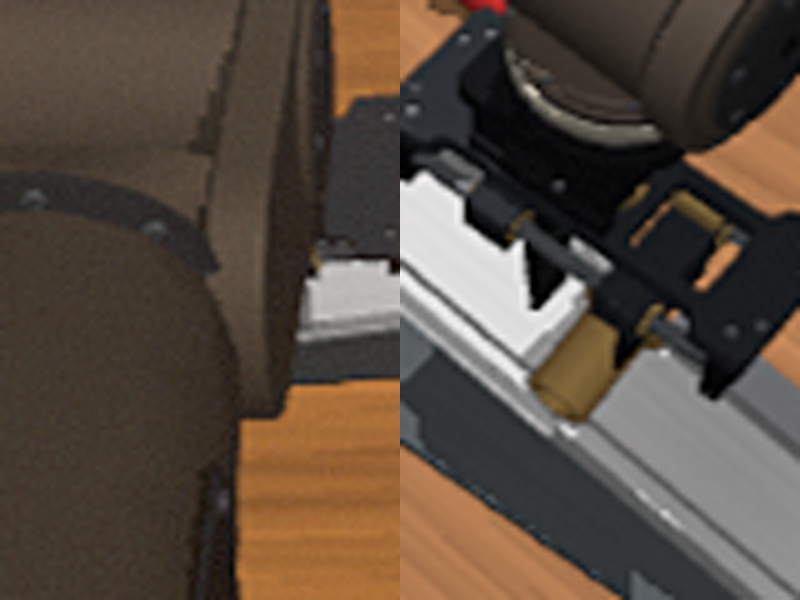

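The scene crop shows the finger tips at crop (540,305) and (622,365), straddling the sleeve at the jam. The top view is blocked by the arm. Descending.

Emit:
move_arm(
  moves=[0.003,0,0.11,0,0,0,0.1,0,0,0,0.06,0,0,0,0.04,0,0,0,0,0],
)

```text
t: 3.7
eef_pos: [540.7, 56.6, 119.3]
tcp_rot: [3.141, -0.0, -3.093]
ft_force: [0.5, 1.0, 0.4]
opening: 0.423
grip_force: 0.0
```

No contact force. Closing.

Emit:
move_arm(
  moves=[0,0,0,0,0,0,0,0,0,0,0,0,0,0,0,0],
  claw=0,
)

```text
t: 4.2
eef_pos: [540.9, 56.6, 119.8]
tcp_rot: [3.142, 0.001, -3.093]
ft_force: [0.8, 1.0, 2.1]
opening: 0.326
grip_force: 30.0
```

Emit:
move_arm(
  moves=[0,0,-0.1,0,0,0,-0.2,0,0,0,-0.25,0,0,0,-0.15,0,0,0,0,0],
)

```text
t: 4.82
eef_pos: [541.0, 56.6, 226.0]
tcp_rot: [-3.142, 0.003, -3.093]
ft_force: [-1.0, 0.7, -2.0]
opening: 0.33
grip_force: 30.0
```

```bash
python3 look.py b 215 140 310 140; python3 to.py 541,-18,225,3.19 541,-18,225,0.096
```

```text
t 4.925 [540.2  56.6 223.9] yaw -3.093 F [-1.2 -0.1 -2.4] open 31.4 grip 29.9760040640831
to [541.0, -18.0, 225.0, 3.19] shift total [ 0.019 -0.497 -0.008] rows>= 2 turn after -0.0 rows>= 1
to [541.0, -18.0, 225.0, 0.096] shift total [-0.  0. -0.] rows>= 0 turn after 1.97 rows>= 18
```

View pics/l_b.png

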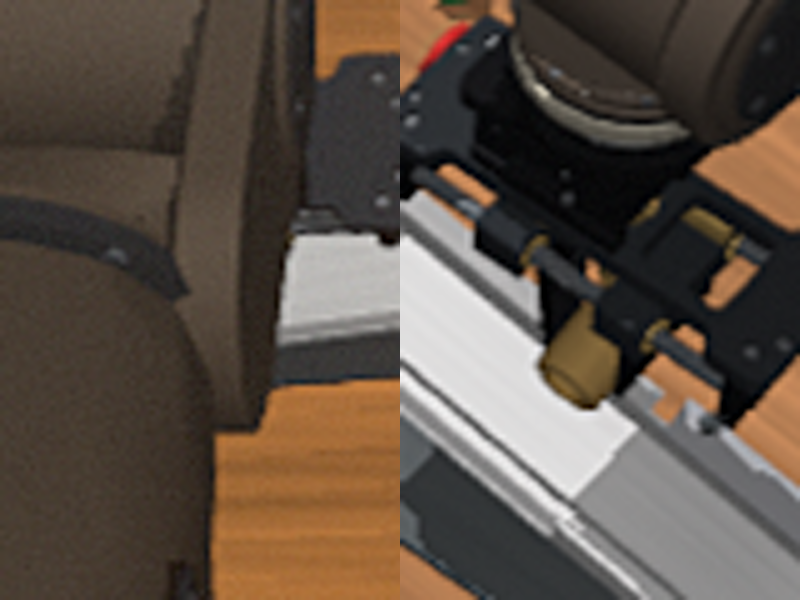

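Bush is held and clear of the chute: the scene crop shows it at (580,370), with the floor below it free. Moving over the loading part and turning.

Emit:
move_arm(
  moves=[0.024,-0.251,0,0,0.024,-0.251,0,0,0,0,0,0.11,0,0,0,0.11,0,0,0,0.11,0,0,0,0.11,0,0,0,0.11,0,0,0,0.11,0,0,0,0.11,0,0,0,0.11],
)

```text
t: 6.18
eef_pos: [536.6, -18.9, 223.0]
tcp_rot: [-3.139, -0.001, 1.802]
ft_force: [-0.0, 0.2, -1.0]
opening: 0.328
grip_force: 30.0
```

Emit:
move_arm(
  moves=[0,0,0,0.11,0,0,0,0.11,0,0,0,0.11,0,0,0,0.11,0,0,0,0.11,0,0,0,0.11,0,0,0,0.11,0,0,0,0.11,0,0,0,0.11,0,0,0,0.1],
)

```text
t: 7.42
eef_pos: [536.6, -18.9, 223.0]
tcp_rot: [-3.141, 0.003, 0.09]
ft_force: [0.1, -0.0, -1.7]
opening: 0.332
grip_force: 30.0
```

```bash
python3 look.py c 240 140 275 120; python3 to.py 537,-19,175,0.096 537,-19,141,0.096
```

```text
t 7.525 [536.7 -18.9 223.2] yaw 0.094 F [ 0.6 -0.  -2.2] open 31.1 grip 29.976477026939392
to [537.0, -19.0, 175.0, 0.096] shift total [0.002 0.001 0.321] rows>= 1 turn after -0.001 rows>= 1
to [537.0, -19.0, 141.0, 0.096] shift total [0.    0.    0.227] rows>= 1 turn after 0.0 rows>= 0
```

View pics/l_c.png

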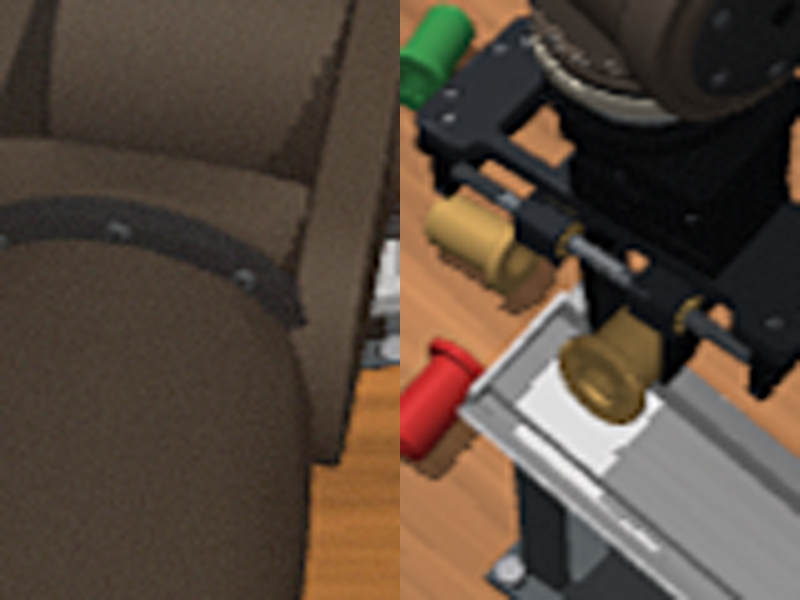

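```bash
python3 - <<'E'
from h import *
d=np.array([np.cos(.094),np.sin(.094),0]); g=np.array([536.7,-18.9,223.2])
for off in(2,5,8):
  for dz in(4,7):
    for e in(.05,.16,.25):
      q=g+[0,0,dz]+(off+28.5)*(d*np.cos(e)+np.array([0,0,np.sin(e)])); print(off,dz,e,((proj("scene",q)[0]-[275,120])*5+[400,0]).round(0))
im=cv2.imread("pics/scene_c.png"); h=cv2.cvtColor(im,cv2.COLOR_BGR2HSV)
m=((h[...,0]>=15)&(h[...,0]<30)&(h[...,1]>100)&(h[...,2]>40)).astype(np.uint8)
n,l,s,c=cv2.connectedComponentsWithStats(m); k=l[195,312]; 
import json
for off in(1,3,5,7,9):
  best=[]
  for dz in(3,5,7,9):
   for e in(0,.08,.16,.24):
    ax=d*np.cos(e)+np.array([0,0,np.sin(e)]); b=bushpts(g+[0,0,dz]+off*ax,ax)
    r=np.zeros((400*4,640*4),np.uint8); hull=cv2.convexHull(np.round((proj("scene",np.vstack(b[2:]))+.5)*4).astype(np.int32)); cv2.fillConvexPoly(r,hull,1)
    # keep front part only: compare in flange neighbourhood on the viewer side
    M=cv2.resize(m,None,fx=4,fy=4,interpolation=cv2.INTER_LINEAR); f=proj("scene",g+[0,0,dz]+25*ax)[0]
    u=proj("scene",g+[0,0,5]+0*ax)[0]; w=proj("scene",g+[0,0,5]+40*d)[0]-u; w/=np.hypot(*w)
    yy,xx=np.mgrid[:1600,:2560]/4.; sel=((xx-u[0])*w[0]+(yy-u[1])*w[1]>14)&(abs(xx-313)<20)&(abs(yy-195)<20)
    best.append((round(((M>0)&(r>0)&sel).sum()/(((M>0)|(r>0))&sel).sum(),3),dz,e))
  print(off,sorted(best)[-3:])
E
```

```text
2 4 0.05 [599. 385.]
2 4 0.16 [599. 380.]
2 4 0.25 [600. 376.]
2 7 0.05 [599. 381.]
2 7 0.16 [599. 377.]
2 7 0.25 [600. 372.]
5 4 0.05 [594. 390.]
5 4 0.16 [595. 385.]
5 4 0.25 [596. 380.]
5 7 0.05 [594. 386.]
5 7 0.16 [595. 381.]
5 7 0.25 [596. 376.]
8 4 0.05 [590. 395.]
8 4 0.16 [590. 389.]
8 4 0.25 [591. 384.]
8 7 0.05 [590. 391.]
8 7 0.16 [590. 385.]
8 7 0.25 [591. 380.]
1 [(np.float64(0.871), 3, 0.08), (np.float64(0.885), 3, 0.16), (np.float64(0.888), 3, 0.24)]
3 [(np.float64(0.859), 7, 0.24), (np.float64(0.861), 7, 0), (np.float64(0.872), 7, 0.08)]
5 [(np.float64(0.772), 9, 0), (np.float64(0.781), 9, 0.24), (np.float64(0.785), 9, 0.16)]
7 [(np.float64(0.616), 9, 0.08), (np.float64(0.63), 9, 0.16), (np.float64(0.657), 9, 0.24)]
9 [(np.float64(0.508), 7, 0.24), (np.float64(0.517), 9, 0.16), (np.float64(0.548), 9, 0.24)]
```

Emit:
move_arm(
  moves=[0.012,0,0.16,0,0,0,0.16,0,0,0,0.12,0,0,0,0.06,0,0,0,0,0],
)

```text
t: 8.15
eef_pos: [538.5, -18.7, 148.9]
tcp_rot: [-3.141, 0.002, 0.097]
ft_force: [-1.2, 0.9, -0.3]
opening: 0.33
grip_force: 30.0
```

```bash
python3 to.py 538.6,-18.7,143,0.096
```

```text
t 8.15 [538.5 -18.7 148.9] yaw 0.097 F [-1.2  0.9 -0.3] open 31.4 grip 29.99281793832779
to [538.6, -18.7, 143.0, 0.096] shift total [0.001 0.    0.039] rows>= 1 turn after 0.001 rows>= 1
```

Emit:
move_arm(
  moves=[0,0,0.015,0,0,0,0.015,0,0,0,0,0],
)

```text
t: 8.52
eef_pos: [538.7, -18.7, 145.7]
tcp_rot: [-3.141, -0.0, 0.096]
ft_force: [-5.2, 1.1, 2.4]
opening: 0.329
grip_force: 30.0
```

Emit:
move_arm(
  moves=[0,0,0.013,0,0,0,0,0],
)

```text
t: 8.78
eef_pos: [538.6, -18.7, 143.8]
tcp_rot: [-3.142, -0.0, 0.096]
ft_force: [-5.3, 1.0, 2.3]
opening: 0.324
grip_force: 30.0
```

Contact pushes toward −x, so the tilted flange corner is on the +x lip. Easing 2 mm to −x and pressing down to level it.

Emit:
move_arm(
  moves=[-0.013,0,0,0,0,0,0.013,0,0,0,0,0],
)

```text
t: 9.15
eef_pos: [537.5, -18.9, 142.2]
tcp_rot: [3.142, -0.002, 0.096]
ft_force: [-1.2, 2.6, 8.5]
opening: 0.33
grip_force: 30.0
```

Emit:
move_arm(
  moves=[0,0,0.012,0,0,0,0,0],
)

```text
t: 9.4
eef_pos: [538.3, -18.8, 140.6]
tcp_rot: [3.141, -0.004, 0.095]
ft_force: [0.6, 3.5, 10.4]
opening: 0.328
grip_force: 30.0
```

Emit:
move_arm(
  moves=[0,0,0.01,0,0,0,0,0],
)

```text
t: 9.65
eef_pos: [538.7, -18.8, 139.2]
tcp_rot: [3.141, -0.005, 0.095]
ft_force: [2.3, 3.6, 9.1]
opening: 0.329
grip_force: 30.0
```

Emit:
move_arm(
  moves=[0,0,-0.005,0,0,0,0,0,0,0,0,0],
  claw=37,
)

```text
t: 10.02
eef_pos: [537.0, -19.0, 138.5]
tcp_rot: [-3.142, 0.0, 0.096]
ft_force: [0.4, 0.2, -0.0]
opening: 0.387
grip_force: 0.2
```

```bash
python3 look.py d 240 140 275 140
```

View pics/l_d.png

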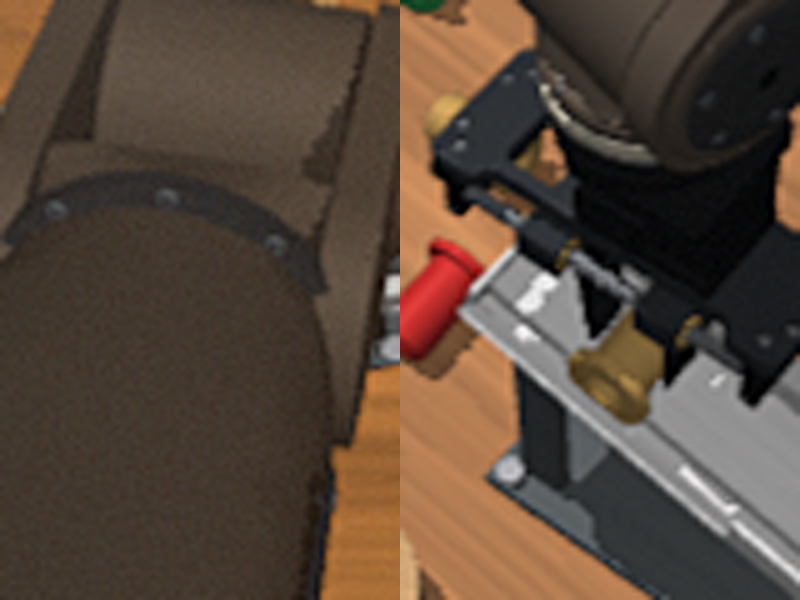

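```bash
python3 - <<'E'
from h import *
p=np.load("chute.npy")
for x,s,h in((0,-93,16),(-5,-93,16),(-8,-93,19),(-5,-93,22),(0,-93,20)):
    a=np.linspace(0,2*np.pi,60); q=proj("scene",chute(p,np.c_[0*a+x+28.5,s+22*np.cos(a),h+22*np.sin(a)])); q=(q-[275,140])*5+[400,0]
    print(x,s,h,"face centre",q.mean(0).round(),"min",q.min(0).round(),"max",q.max(0).round(),"axis pt low",q[45].round())
print("wall x31.5 h6:",((proj("scene",chute(p,[[31.5,-93,6],[31.5,-110,6],[31.5,-75,6],[18.5,-75,0],[40,-75,6]]))-[275,140])*5+[400,0]).round())
E
```

```text
0 -93 16 face centre [600. 391.] min [561. 355.] max [638. 425.] axis pt low [592. 408.]
-5 -93 16 face centre [607. 383.] min [568. 347.] max [645. 417.] axis pt low [599. 401.]
-8 -93 19 face centre [612. 376.] min [573. 341.] max [651. 411.] axis pt low [604. 394.]
-5 -93 22 face centre [610. 379.] min [570. 343.] max [648. 413.] axis pt low [602. 396.]
0 -93 20 face centre [602. 388.] min [563. 352.] max [640. 422.] axis pt low [594. 405.]
wall x31.5 h6: [[591. 402.]
 [562. 378.]
 [621. 427.]
 [635. 411.]
 [610. 441.]]
```

Emit:
move_arm(
  moves=[0,0,0,0,0,0,0,0,0,0,0,0],
  claw=0,
)

```text
t: 10.5
eef_pos: [537.0, -18.9, 138.6]
tcp_rot: [-3.141, -0.0, 0.096]
ft_force: [0.2, 0.9, 1.3]
opening: 0.333
grip_force: 30.0
```

Emit:
move_arm(
  moves=[0.014,0,0,0,0,0,0,0],
)

```text
t: 10.75
eef_pos: [539.3, -18.8, 138.6]
tcp_rot: [3.142, -0.0, 0.096]
ft_force: [0.4, 0.2, 1.2]
opening: 0.331
grip_force: 30.0
```

Emit:
move_arm(
  moves=[0.014,0,0,0,0,0,0,0],
)

```text
t: 11.0
eef_pos: [539.5, -18.6, 138.5]
tcp_rot: [-3.141, 0.004, 0.096]
ft_force: [-10.5, -1.7, 6.5]
opening: 0.332
grip_force: 30.0
```

The wall was reached after about 2.5 mm of free travel, so the flange sits in the groove and was nearly centred. Backing off and releasing.

Emit:
move_arm(
  moves=[-0.024,0,0,0,0,0,0,0],
)

```text
t: 11.25
eef_pos: [537.6, -19.0, 138.6]
tcp_rot: [3.142, -0.0, 0.096]
ft_force: [-1.3, 1.0, 0.0]
opening: 0.331
grip_force: 30.0
```

Emit:
move_arm(
  moves=[0,0,0,0,0,0,0,0,0,0,0,0],
  claw=37,
)

```text
t: 11.62
eef_pos: [537.7, -18.9, 138.6]
tcp_rot: [-3.142, -0.0, 0.096]
ft_force: [-0.3, 0.3, -0.4]
opening: 0.39
grip_force: 0.1
```

Emit:
move_arm(
  moves=[0,0,-0.12,0,0,0,-0.3,0,0,0,-0.3,0,0,0,0,0,0,0,0,0],
)

```text
t: 12.25
eef_pos: [537.3, -18.9, 246.0]
tcp_rot: [-3.141, 0.0, 0.096]
ft_force: [0.1, 0.0, -0.6]
opening: 0.385
grip_force: 0.0
```

```bash
python3 to.py 448,-222,150,0.096 448,-222,80,1.68; cat > chk.py <<'E'
from h import *
import sys
p=np.load("chute.npy"); t=sys.argv[1]
for n in("top","scene"):
    im=viewer.read_camera(n); cv2.imwrite(f"pics/{n}_{t}.png",im[:,:,::-1])
    h=cv2.cvtColor(im,cv2.COLOR_RGB2HSV); m=((h[...,0]>=17)&(h[...,0]<30)&(h[...,1]>120)&(h[...,2]>60)).astype(np.uint8)
    k,l,s,c=cv2.connectedComponentsWithStats(m)
    print(n,[(c[i].round(1).tolist(),int(s[i,4])) for i in range(1,k) if s[i,4]>60])
    for nm,sx in(("load",-95),("gate",0),("first",192),("second",148)): print(nm,proj(n,chute(p,[0,sx,16])).round(1))
E
python3 chk.py e
```

```text
t 12.25 [537.3 -18.9 246. ] yaw 0.096 F [ 0.1  0.  -0.6] open 36.6 grip 0.0
to [448.0, -222.0, 150.0, 0.096] shift total [-0.722  1.291  0.64 ] rows>= 5 turn after -0.0 rows>= 1
to [448.0, -222.0, 80.0, 1.68] shift total [0.    0.    0.467] rows>= 2 turn after -1.008 rows>= 9
top [([334.7, 135.0], 88), ([384.9, 177.4], 253), ([204.9, 198.2], 218), ([553.2, 234.1], 996), ([491.6, 243.1], 2147), ([372.4, 231.8], 286), ([58.5, 279.4], 108), ([53.6, 302.0], 366)]
load [[294.6 188.4]]
gate [[258.3 193.8]]
first [[190.1 203.9]]
second [[205.2 201.6]]
scene [([291.6, 167.8], 276), ([241.9, 193.7], 260), ([419.1, 292.3], 386), ([608.5, 318.1], 604)]
load [[321.8 208.8]]
gate [[353.9 235.6]]
first [[420.4 290.9]]
second [[405.  278.1]]
```

The bush rolled to the bottom stop: scene blob at (419,292), where (420,291) is expected. Now the spare.

Emit:
move_arm(
  moves=[-0.145,0.265,0.128,0,-0.145,0.265,0.128,0,-0.145,0.265,0.128,0,-0.145,0.265,0.128,0,-0.145,0.265,0.128,0,0,0,0,-0.112,0,0,0,-0.112,0,0,0,-0.112,0,0,0,-0.112,0,0,0,-0.112],
  claw=60,
)

```text
t: 13.6
eef_pos: [447.9, -226.9, 149.5]
tcp_rot: [-3.14, -0.0, 0.981]
ft_force: [-0.4, 1.3, 0.5]
opening: 0.631
grip_force: 0.0
```

Emit:
move_arm(
  moves=[0,0,0,-0.112,0,0,0,-0.112,0,0,0,-0.112,0,0,0,-0.112,0,0,0.33,0,0,0,0,0],
)

```text
t: 14.35
eef_pos: [446.7, -226.1, 98.3]
tcp_rot: [-3.136, -0.005, 1.679]
ft_force: [0.1, 0.6, 0.6]
opening: 0.634
grip_force: 0.0
```

```bash
python3 to.py 448.2,-227.4,11.5,1.68; python3 chk.py f|grep '('
```

```text
t 14.35 [ 446.7 -226.1   98.3] yaw 1.679 F [0.1 0.6 0.6] open 60.3 grip 0.0
to [448.2, -227.4, 11.5, 1.68] shift total [-0.01   0.009  0.579] rows>= 2 turn after -0.001 rows>= 1
top [([306.3, 134.7], 78), ([384.6, 176.6], 204), ([190.2, 200.6], 227), ([491.5, 241.1], 1969), ([553.3, 238.9], 1015), ([479.3, 284.1], 261), ([58.6, 279.4], 108), ([53.6, 302.0], 367), ([103.5, 367.1], 63), ([5.0, 379.7], 193)]
scene [([291.6, 167.8], 273), ([241.8, 193.7], 263), ([419.5, 292.4], 376), ([608.6, 318.0], 604)]
```

Emit:
move_arm(
  moves=[-0.005,0.003,0.2,0,0,0,0.2,0,0,0,0.12,0,0,0,0.055,0,0,0,0,0],
)

```text
t: 15.08
eef_pos: [449.2, -228.0, 15.4]
tcp_rot: [3.141, 0.0, 1.679]
ft_force: [0.0, -0.7, 0.1]
opening: 0.629
grip_force: 0.0
```

Emit:
move_arm(
  moves=[0,0,0,0,0,0,0,0,0,0,0,0,0,0,0,0,0,0,0,0],
  claw=0,
)

```text
t: 15.7
eef_pos: [448.9, -227.9, 15.0]
tcp_rot: [3.141, 0.0, 1.679]
ft_force: [-0.3, -0.5, 2.8]
opening: 0.33
grip_force: 30.0
```

Emit:
move_arm(
  moves=[0,0,-0.2,0,0,0,-0.4,0,0,0,-0.4,0,0,0,-0.4,0,0,0,0,0],
)

```text
t: 16.32
eef_pos: [450.0, -228.5, 228.5]
tcp_rot: [3.136, 0.005, 1.679]
ft_force: [-0.1, -0.4, -2.9]
opening: 0.33
grip_force: 30.0
```

```bash
python3 to.py 537.3,-18.8,223,1.68 537.3,-18.8,223,0.096
```

```text
t 16.325 [ 450.  -228.5  228.5] yaw 1.679 F [-0.1 -0.4 -2.9] open 31.4 grip 29.999573528766632
to [537.3, -18.8, 223.0, 1.68] shift total [1.327 0.73  0.037] rows>= 5 turn after -0.001 rows>= 1
to [537.3, -18.8, 223.0, 0.096] shift total [ 0.  0. -0.] rows>= 0 turn after 1.008 rows>= 9
```

Emit:
move_arm(
  moves=[0.265,0.146,0,0,0.265,0.146,0,0,0.265,0.146,0,0,0.265,0.146,0,0,0.265,0.146,0,0,0,0,0,0.112,0,0,0,0.112,0,0,0,0.112,0,0,0,0.112,0,0,0,0.112],
)

```text
t: 17.58
eef_pos: [535.6, -18.3, 222.9]
tcp_rot: [-3.139, 0.002, 0.793]
ft_force: [-0.5, -0.2, -2.3]
opening: 0.328
grip_force: 30.0
```

Emit:
move_arm(
  moves=[0,0,0,0.112,0,0,0,0.112,0,0,0,0.112,0,0,0,0.112,0,0,0.15,0,0,0,0.15,0,0,0,0.1,0,0,0,0,0],
)

```text
t: 18.58
eef_pos: [535.6, -18.3, 163.3]
tcp_rot: [-3.141, 0.003, 0.096]
ft_force: [0.2, 0.5, -1.7]
opening: 0.332
grip_force: 30.0
```

```bash
python3 to.py 536.8,-18.8,147,0.096; python3 look.py g 170 160 275 140
```

```text
t 18.575 [535.6 -18.3 163.3] yaw 0.096 F [ 0.2  0.5 -1.7] open 31.6 grip 29.999578893184662
to [536.8, -18.8, 147.0, 0.096] shift total [0.008 0.004 0.108] rows>= 1 turn after -0.0 rows>= 1
```

View pics/l_g.png

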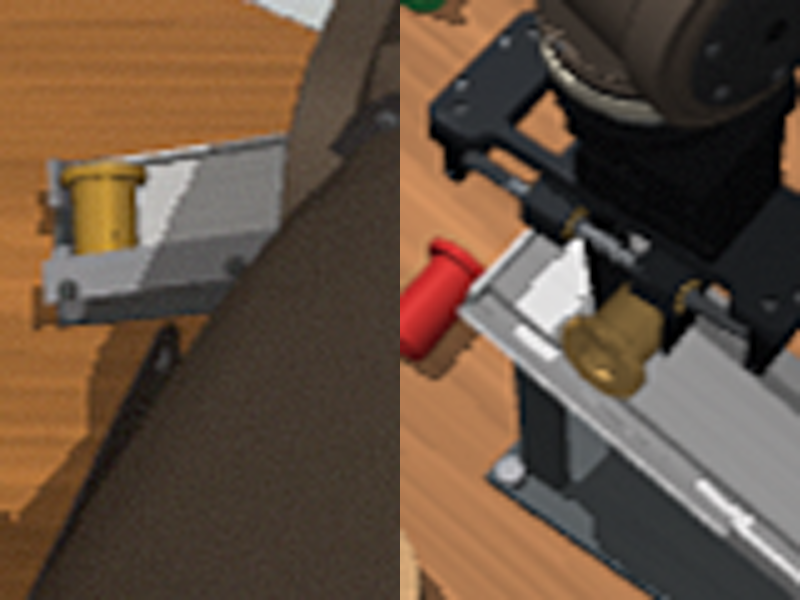

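The first bush lies across the chute at the bottom stop with its flange in the groove (left crop, 103,215). The spare is held over the loading part. Lowering.

Emit:
move_arm(
  moves=[0,0.003,0.08,0,0,0,0.02,0,0,0,0.013,0,0,0,0,0],
)

```text
t: 19.18
eef_pos: [535.9, -18.8, 148.1]
tcp_rot: [-3.141, 0.001, 0.096]
ft_force: [-5.3, 0.7, 3.3]
opening: 0.331
grip_force: 30.0
```

Emit:
move_arm(
  moves=[0,0,0.013,0,0,0,0,0],
)

```text
t: 19.42
eef_pos: [536.0, -18.7, 146.2]
tcp_rot: [-3.141, 0.0, 0.096]
ft_force: [-5.6, 1.1, 4.5]
opening: 0.331
grip_force: 30.0
```

Emit:
move_arm(
  moves=[0,0,0.013,0,0,0,0,0],
)

```text
t: 19.68
eef_pos: [536.4, -18.6, 145.2]
tcp_rot: [-3.141, -0.001, 0.096]
ft_force: [-6.5, 3.1, 14.3]
opening: 0.329
grip_force: 30.0
```

Emit:
move_arm(
  moves=[-0.015,0,0,0,0,0,0.01,0,0,0,0,0],
)

```text
t: 20.05
eef_pos: [535.6, -19.0, 143.6]
tcp_rot: [3.141, -0.004, 0.095]
ft_force: [1.0, 2.1, 7.9]
opening: 0.33
grip_force: 30.0
```

Emit:
move_arm(
  moves=[0,0,0.013,0,0,0,0,0],
)

```text
t: 20.3
eef_pos: [536.0, -19.0, 141.8]
tcp_rot: [3.141, -0.005, 0.095]
ft_force: [2.1, 3.7, 8.1]
opening: 0.331
grip_force: 30.0
```

Release loosely, regrip, and do the same wall-travel check.

Emit:
move_arm(
  moves=[0,0,0.01,0,0,0,0,0],
)

```text
t: 20.55
eef_pos: [536.2, -19.0, 140.4]
tcp_rot: [3.141, -0.006, 0.095]
ft_force: [2.3, 2.6, 7.9]
opening: 0.331
grip_force: 30.0
```

Emit:
move_arm(
  moves=[0,0,0,0,0,0,0,0,0,0,0,0],
  claw=37,
)

```text
t: 20.92
eef_pos: [534.0, -19.1, 138.9]
tcp_rot: [-3.142, 0.0, 0.096]
ft_force: [1.1, 0.5, 0.3]
opening: 0.387
grip_force: 0.2
```

Emit:
move_arm(
  moves=[0,0,0,0,0,0,0,0,0,0,0,0],
  claw=0,
)

```text
t: 21.3
eef_pos: [534.0, -19.0, 139.0]
tcp_rot: [-3.141, 0.0, 0.096]
ft_force: [-0.5, 1.8, -0.0]
opening: 0.332
grip_force: 30.0
```

Emit:
move_arm(
  moves=[0.014,0,0,0,0,0,0,0],
)

```text
t: 21.55
eef_pos: [536.1, -18.9, 139.0]
tcp_rot: [-3.141, 0.0, 0.096]
ft_force: [-1.3, 0.6, 0.5]
opening: 0.328
grip_force: 30.0
```

Emit:
move_arm(
  moves=[0.014,0,0,0,0,0,0,0],
)

```text
t: 21.8
eef_pos: [536.3, -18.7, 138.9]
tcp_rot: [-3.141, 0.005, 0.095]
ft_force: [-10.8, -1.0, 7.6]
opening: 0.332
grip_force: 30.0
```

Same response as the first bush. Backing off and sending it down.

Emit:
move_arm(
  moves=[-0.024,0,0,0,0,0,0,0],
)

```text
t: 22.05
eef_pos: [534.7, -19.1, 139.0]
tcp_rot: [3.142, -0.0, 0.096]
ft_force: [-0.8, 0.5, 0.3]
opening: 0.329
grip_force: 30.0
```

Emit:
move_arm(
  moves=[0,0,0,0,0,0,0,0,0,0,0,0],
  claw=37,
)

```text
t: 22.42
eef_pos: [534.8, -19.0, 139.0]
tcp_rot: [-3.142, -0.0, 0.096]
ft_force: [0.5, -0.2, -0.4]
opening: 0.387
grip_force: 0.2
```

Emit:
move_arm(
  moves=[0,0,-0.12,0,0,0,-0.3,0,0,0,-0.3,0,-0.2,0.3,0,0,-0.2,0.3,0,0,0,0,0,0,0,0,0,0,0,0,0,0,0,0,0,0,0,0,0,0],
)

```text
t: 23.68
eef_pos: [483.7, -113.8, 246.9]
tcp_rot: [-3.141, 0.0, 0.096]
ft_force: [-0.3, 0.2, 0.4]
opening: 0.388
grip_force: 0.0
```

```bash
python3 look.py h 170 150 375 220; python3 chk.py i | head -1
```

```text
top [([305.8, 135.5], 81), ([197.0, 199.5], 469), ([490.5, 242.0], 2160), ([552.2, 224.8], 682), ([554.8, 257.1], 90), ([557.7, 274.4], 106), ([58.6, 279.2], 108), ([502.7, 283.4], 112), ([53.5, 302.0], 360)]
```

View pics/l_h.png

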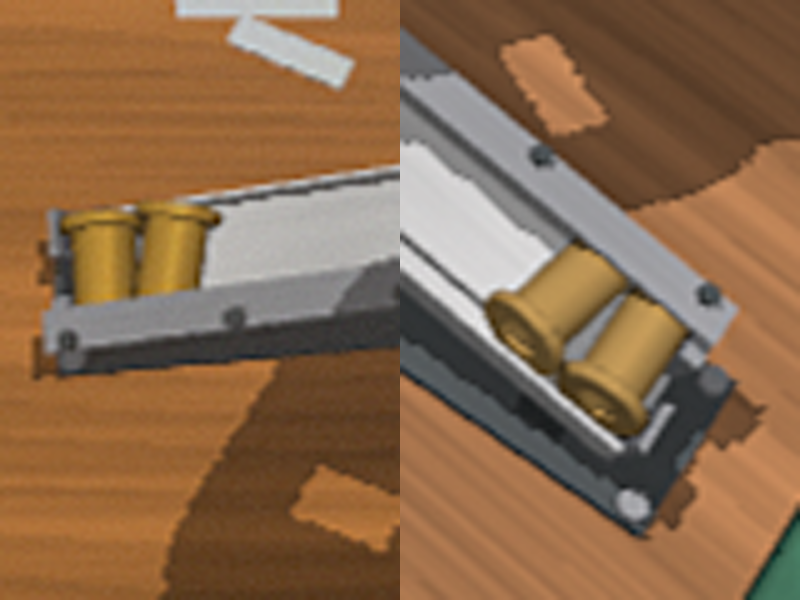

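Both bushes lie at the stop with their flanges on the groove side. The second is a bit skewed (left crop, 178,250), so I'll measure it against the 0.3 rad limit.

```bash
python3 - <<'E'
from h import *
from scipy.optimize import minimize
p=np.load("chute.npy")
ims={n:viewer.read_camera(n) for n in("top","scene")}; K=5
def mask(im):
    h=cv2.cvtColor(im,cv2.COLOR_RGB2HSV); return (h[...,0]>=15)&(h[...,0]<30)&(h[...,1]>115)&(h[...,2]>40)
O={n:proj(n,chute(p,[0,170,16]))[0].astype(int)-30 for n in ims}
M={n:cv2.resize(mask(ims[n])[o[1]:o[1]+60,o[0]:o[0]+60].astype(np.float32),None,fx=K,fy=K)>.5 for n,o in O.items()}
strip={n:proj(n,chute(p,[(-20,60,38),(-20,215,38),(-45,215,38),(-45,60,38)])) for n in ims}
def R(n,g,v=1,r=None):
    r=np.zeros((60*K,60*K),np.uint8) if r is None else r
    cv2.fillConvexPoly(r,cv2.convexHull(np.round(((g-O[n]+.5)*K-.5)*16).astype(np.int32)),v,shift=4); return r
def cost(x):
    t=0
    for n in ims:
        r=np.zeros((60*K,60*K),np.uint8)
        for a in(x[:3],x[3:6]):
            c=chute(p,[a[0],a[1],16])[0]; ax=(chute(p,[np.cos(a[2]),np.sin(a[2]),0])-chute(p,[0,0,0]))[0]
            b=[proj(n,q) for q in bushpts(c,ax)]
            R(n,np.vstack(b[:2]),1,r); R(n,np.vstack(b[2:]),1,r)
        R(n,strip[n],0,r); m=M[n]&(R(n,strip[n])==0)
        t+=1-(m&(r>0)).sum()/(m|(r>0)).sum()
    return t
best=min((minimize(cost,[0,192,a,0,148,b],method="Nelder-Mead",options=dict(maxiter=900,initial_simplex=np.vstack([[0,192,a,0,148,b]]+[np.array([0,192,a,0,148,b])+d for d in np.diag([4,5,.12,4,5,.12])]))) for a,b in((0,0),(0,.2),(.1,.15),(-.1,.25))),key=lambda r:r.fun)
print(best.x.round(3),best.fun)
E
python3 to.py
```

```text
[-1.70000e+00  1.91255e+02 -3.70000e-02 -1.47600e+00  1.53651e+02
 -1.33000e-01] 0.5793690153059525
t 23.975 [ 483.5 -114.3  247. ] yaw 0.096 F [ 0.1 -0.5  0.5] open 37.0 grip 0.0
```

```bash
python3 - <<'E'
from h import *
p=np.load("chute.npy")
def edges(n,x,s,a):
    c=chute(p,[x,s,16])[0]; ax=(chute(p,[np.cos(a),np.sin(a),0])-chute(p,[0,0,0]))[0]
    b=bushpts(c,ax,200); out=[]
    hull=np.vstack([proj(n,b[0]),proj(n,b[1])])
    # sleeve centreline in the picture: mean of left/right extents of the two circles
    return [(((q:=proj(n,k)).min(0)+q.max(0))/2) for k in(b[0],b[1],b[3])]
for a in(0,-.05,-.1,-.15,-.2,-.25,-.3):
    r=[]
    for s in(192,148):
        e=edges("top",0,s,a); d=e[1]-e[0]; r.append(round(d[0]/-d[1],3))
        e=edges("scene",0,s,a); d=e[1]-e[0]; r.append(round(np.degrees(np.arctan2(d[1],d[0])),1))
    print(a,"first top,scene / second",r)
# measured sleeve direction from image edges
for n in("top","scene"):
    im=cv2.imread(f"pics/{n}_h.png"); g=cv2.cvtColor(im,cv2.COLOR_BGR2HSV)
    if n=="top":
        m=(g[...,1]>115)
        for v in range(196,211): print(v,"".join('#' if q else '.' for q in m[v,180:218]))
E
```

```text
0 first top,scene / second [np.float64(-0.043), np.float64(123.2), np.float64(-0.049), np.float64(124.4)]
-0.05 first top,scene / second [np.float64(0.001), np.float64(126.4), np.float64(-0.004), np.float64(127.6)]
-0.1 first top,scene / second [np.float64(0.046), np.float64(129.6), np.float64(0.04), np.float64(130.8)]
-0.15 first top,scene / second [np.float64(0.09), np.float64(132.9), np.float64(0.085), np.float64(134.0)]
-0.2 first top,scene / second [np.float64(0.134), np.float64(136.1), np.float64(0.13), np.float64(137.3)]
-0.25 first top,scene / second [np.float64(0.178), np.float64(139.4), np.float64(0.175), np.float64(140.6)]
-0.3 first top,scene / second [np.float64(0.223), np.float64(142.8), np.float64(0.22), np.float64(143.9)]
196 ..#############################.......
197 ....#############..############.......
198 ....#############..############.......
199 ....#############..############.......
200 .....############..############.......
201 .....############.#############.......
202 #....#########################........
203 #....#########################........
204 #....#########################........
205 #....#########################........
206 #....#########################........
207 #....########################.........
208 #....###################..............
209 #....##########.......................
210 .....#####............................
```

```bash
python3 - <<'E'
from h import *
from scipy.optimize import differential_evolution
p=np.load("chute.npy"); K=4; W=60
ims={n:cv2.imread(f"pics/{n}_h.png") for n in("top","scene")}
def cc(im,seed):
    h=cv2.cvtColor(im,cv2.COLOR_BGR2HSV); m=((h[...,0]>=17)&(h[...,0]<30)&(h[...,1]>115)&(h[...,2]>35)).astype(np.uint8)
    k,l,s,c=cv2.connectedComponentsWithStats(m); i=l[seed[1],seed[0]]; print("area",s[i]); return l==i
seed={"top":(205,202),"scene":(407,281)}
O={n:np.array(seed[n])-30 for n in ims}
strip={n:proj(n,chute(p,[(-20,60,38),(-20,215,38),(-45,215,38),(-45,60,38)])) for n in ims}
def fill(n,g,v,r): cv2.fillConvexPoly(r,cv2.convexHull(np.round(((g-O[n]+.5)*K-.5)*16).astype(np.int32)),v,shift=4)
M={};ST={}
for n in ims:
    o=O[n]; M[n]=cv2.resize(cc(ims[n],seed[n])[o[1]:o[1]+W,o[0]:o[0]+W].astype(np.float32),None,fx=K,fy=K)>.5
    r=np.zeros((W*K,W*K),np.uint8); fill(n,strip[n],1,r); ST[n]=r==0
def cost(x,views):
    t=0
    for n in views:
        r=np.zeros((W*K,W*K),np.uint8)
        for a in(x[:3],x[3:6]):
            c=chute(p,[a[0],a[1],16])[0]; ax=(chute(p,[np.cos(a[2]),np.sin(a[2]),0])-chute(p,[0,0,0]))[0]
            b=[proj(n,q) for q in bushpts(c,ax)]; fill(n,np.vstack(b[:2]),1,r); fill(n,np.vstack(b[2:]),1,r)
        r=(r>0)&ST[n]; m=M[n]&ST[n]; t+=1-(m&r).sum()/(m|r).sum()
    return t
for v in(("top",),("scene",),("top","scene")):
    f=differential_evolution(cost,[(-6,6),(182,202),(-.3,.3),(-6,6),(135,162),(-.5,.3)],args=(v,),seed=1,maxiter=60,popsize=8,polish=False); print(v,f.x.round(3),round(f.fun,3))
E
```

```text
area [182 190  32  21 476]
area [392 268  41  39 764]
('top',) [-7.14000e-01  1.89287e+02 -1.40000e-02  1.00000e-01  1.53552e+02
 -2.07000e-01] 0.06
('scene',) [-2.64100e+00  1.91733e+02 -2.40000e-02 -3.73300e+00  1.53681e+02
 -1.56000e-01] 0.113
('top', 'scene') [-1.65800e+00  1.90967e+02 -5.60000e-02 -1.75500e+00  1.53402e+02
 -1.43000e-01] 0.218
```

The second bush's skew comes out at 0.14–0.21 rad, and its position is about 6 mm off. Both are within limits, so I'm handing in.

```bash
python3 -c "
from cell import order
print(order.job_done())"
```

```text
the job is handed in; nothing more can be done
None
```

Job handed in at about 24 s of the 56 s: both flanged bushes rest one behind the other at the bottom stop with their flanges in the groove. By camera fit the second is skewed 0.14–0.21 rad (limit 0.3) and sits about 6 mm off (limit 16 mm). The arm stands clear, I saw no contact with the other bench items, and the hand-in returned no verdict.

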